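# Switch the microscope base to darkfield and light the lamp

### The arm

A 6-joint arm with a two-finger parallel gripper is mounted at the origin on the work surface. World frame = base frame: x ahead of the robot, y to its left, z up, the work surface at z = 0. Lengths are in mm, angles in rad, forces in N, time in s.
With the tool pointing down it reaches from about 350 to 975 mm from the base axis. Payload 7.1 kg.
Tool frame: the origin (TCP) lies midway between the tips of the shut fingers; the grasp point (between the pads) lies 19 mm behind it; z points along the fingers, x is the direction in which the jaws open and shut, and the axes are right-handed (so a half turn about z gives the same grasp; the last joint's range is limited). The gripper opens to 88 mm and grips with 3 to 60 N. Pads are 20 mm wide; open, the fingers measure 115 mm over their backs; the gripper's body (75 mm by 178 mm) begins 61 mm behind the grasp point.
Start: joints at [-1.305, 0.423, 1.63, -0, 1.089, -0.019], TCP at [175.622, -599.801, 222.675] pointing down, gripper open.
Joint ranges: [-3, 3], [-0.9, 2.11], [0.09, 2.58], [-1.31, 4.45], [0.11, 2.69], [-2.54, 2.54]. Speed limits (rad/s): [2.39, 2.39, 3.01, 3.14, 3.14, 3.14].

### API

Orientations are given as a rotation vector (axis times angle).
In Python, from workcell import telemetry, imaging, ticket gives the robot as it stands.
- The arm moves only by the tool jog_arm, never from a script. Its arguments are lists of equal length, an entry for each row: "travel": the shift along the world's x, y, z in units of 400 mm (1.0 is 400 mm), a list of three; "dr": the turn, a rotation vector about the world's x, y, z in units of 90 degrees (1.0 is 90 degrees), a list of three. In form: {"travel": [[tx, ty, tz], ...], "dr": [[wx, wy, wz], ...]}. A call has exactly 10 rows; each row is the pose to reach, as a shift and turn from the pose measured when the call began; what a row does not reach only later rows make up. A row lasts 1/10 s, in which the tool goes at most 50 mm and 8.59 degrees, less where a joint would pass 70% of its speed; a pose out of reach is approached as far as the arm can. A call with a number of a shift or a turn outside -1 to 1 is refused whole. A call with a gripper value outside its range is refused whole. "hand" is the opening, from -1 (shut) to 1 (fully open), set as the call begins (left out, the last holds). The fingers move at their own pace and stop on an object; the grip force is fixed at half the most. Time passes only in rows, so rows that repeat a pose let the fingers close, or fill a call up. It gives the time, the measured TCP pose, the force and the opening at its end, in the units of the state.
- telemetry.get_obs(): the state, without advancing time (a new reading comes with each control period).
- imaging.get_image(name): name is "side" or "top" or "wrist"; returns a dict with "pixels" (420x560x3 uint8, red, green, blue), "range_z" (420x560 float32, mm along the optical axis (not along the pixel's ray), 0 where there is no reading), "fx", "fy", "cx", "cy" (pixels), "extrinsics" (4x4, takes a point from world to camera coordinates). Camera axes: x right, y down, z forward; pixel columns grow to the right and rows downward; lengths in mm; the calibration is good to about 2 mm. A picture is of the moment at which its call begins.
- ticket.close_job(): hands the job in, once; it reports no verdict.
The state is a dict: "t": time; "qpos": joint angles; "qvel": joint speeds; "joint_torque": joint torques, N m; "ee_pos": TCP position; "orientation": TCP orientation; "ft_force": force on the tool from outside, world axes, zero at the start; "moment": the same for the moment, N m; "width": finger opening in mm.
Only numpy, scipy, OpenCV 4.12 (cv2) and the standard library are available. Lean on these libraries where they do the work, as an engineer would, in place of code of your own. Each camera call takes 0.05 s, during which the arm holds its last target. There are 200 camera calls.

### The job

Set up the stereo microscope's wide base for darkfield: push its upright selector lever away from you, past the first click, all the way home at its second stop. Then, and not before, press the round lamp button on the same deck fully down and let it come back up. Leave the dimmer knob, the flask on the stage, the vial and the jar as they are.

Things in the scene. Friction and masses are not known exactly. Their poses are not given: they have to be found in the camera images.
- stand: Fixed white base of a stereo microscope, 280 x 420 x 55 mm (its x, y, z); origin at the centre of its underside, on the table. Its -x side is the user's side, roughly facing the robot; +y is left seen from there; z up. The flat deck is 55 mm above the origin. Its left half (y > 0) carries the controls, its right half the stage, with the microscope head above.
- head (a point): Centre of the fixed microscope head, 280 mm above the table, at x -20, y -100 mm on the stand. Keep clear: with eyepieces, column and focus wheels it fills x -135 to 140 mm and y -175 to -25 mm on the stand, up to 380 mm above the table.
- selector (a joint): Travel of the selector lever in m along the stand's +x (away from the user's side): 0 at the rest stop, 0.030 at the first click, 0.060 at the second stop. A sprung ball holds it in each of the three: about 6 to 7 N to push out of either of the first two. Let go part-way, it snaps to the nearest of them, or sticks if left near half-way (0.011-0.019, 0.041-0.049).
- selector_paddle (a point): Centre of the lever's black upright paddle, moving with it: 12 mm thick along the stand's x (the travel), 32 mm wide along y, 32 mm high; centre 32 mm, lower edge 16 mm above the deck, on a 7 mm steel stem. At rest it is at x -45, y 80 mm on the stand, in a slot plate with three ticks: rest, click and second stop.
- lamp (a joint): Travel of the lamp button in m: 0 up, 0.006 fully down; a spring brings it back. Fully down takes about 5 N.
- lamp_top (a point): Centre of the top of the lamp button: flat plain metal disc 28 mm across, 18 mm above the deck, in a low round black housing 44 mm across; pressed straight down. It is on the left half of the deck, at y about 165 mm on the stand and x about -50 or +50 mm; the dimmer knob is at the other of these two places.
- dimmer (a joint): Turn of the dimmer knob in rad, 0 at the start; to be left alone.
- dimmer_grip (a point): Dimmer knob, black, with a raised bar grip, 36 mm across, on a grey base; this point is on its axis at grip height.
- flask: Loose clear culture flask with a blue cap, lying on the stage under the head, about 90 x 42 x 22 mm; origin at the centre of its underside. Leave alone.
- vial: Loose small amber vial with white cap standing on the deck between the stage and the lever, 24 mm across, 55 mm high; origin at the centre of its underside. Leave alone.
- jar: Loose glass jar with white lid standing on the table to the left of the base, 60 mm across, 85 mm high; origin at the centre of its underside. Leave alone.

How it is judged:
By the outcome, as a careful person would: the job done as asked, in the order asked, and still so for the second after the job is handed in, with the robot touching nothing.
It also fails if it takes over 43 s, if anything falls off the work surface, if the arm or the gripper's body presses on something with over 40 N, if the wrist force passes 120 N, or if a joint passes its speed limit or range.

## Working session

There is one attempt and no reset: what is moved stays moved. The work goes in short steps, Python scripts to look and compute and a tool call to move; the robot and the scene stay as the last step left them, time stands still between calls to the robot, and variables do not carry over. Pictures are saved under pics/ and viewed, about 8 in all and at most 12, crops included, and the job is handed in when it is done.

Besides the shell and the picture viewer there is one more tool, called after "Request:" as name(argument=value, ...) on one line, values as JSON. jog_arm: Moves the arm, as the interface text tells. Its arguments: {"type":"object","properties":{"travel":{"type":"array"},"dr":{"type":"array"},"hand":{"type":"number"}},"required":["travel","dr"]}

```bash
mkdir -p pics
cat > h.py <<'E'
import numpy as np, cv2
from workcell import telemetry, imaging, ticket
def snap(name, fn, crop=None, s=1):
    d=imaging.get_image(name); np.savez('pics/'+fn+'.npz',**d)
    im=d['pixels'][:,:,::-1]
    if crop: x0,y0,x1,y1=crop; im=im[y0:y1,x0:x1]
    cv2.imwrite('pics/'+fn+'.png',cv2.resize(im,None,fx=s,fy=s,interpolation=cv2.INTER_CUBIC)); return d
def pt(d,u,v,z=None):
    E=np.linalg.inv(d['extrinsics']); z=z or float(np.median(d['range_z'][v-1:v+2,u-1:u+2]))
    return (E@[(u-d['cx'])/d['fx']*z,(v-d['cy'])/d['fy']*z,z,1])[:3].round(1)
E
python3 - <<'E'
from h import *
snap('top','top1',s=1.4);snap('side','side1',s=1.4)
print(telemetry.get_obs())
E
```

```text
{'t': 0.1, 'qpos': array([-1.30498903e+00,  4.23738489e-01,  1.63055853e+00, -1.04789849e-05,
        1.08858953e+00, -1.89984451e-02]), 'qvel': array([-0.0001324 , -0.00135409, -0.00012557, -0.00015035, -0.00100012,
        0.00053404]), 'joint_torque': array([ 6.09368672e-04, -5.45613742e+01, -2.74325037e+01,  6.45380630e-02,
        1.87882315e-02, -4.12063412e-05]), 'ee_pos': array([ 175.5068353 , -599.36450443,  222.01724288]), 'orientation': array([-2.51360083e+00,  1.88320523e+00,  1.61169800e-03]), 'ft_force': array([ 0.05146965, -0.16412305,  0.54764114]), 'moment': array([-0.02057935, -0.00324001,  0.03162025]), 'width': 87.63078470594867}
```

View pics/top1.png

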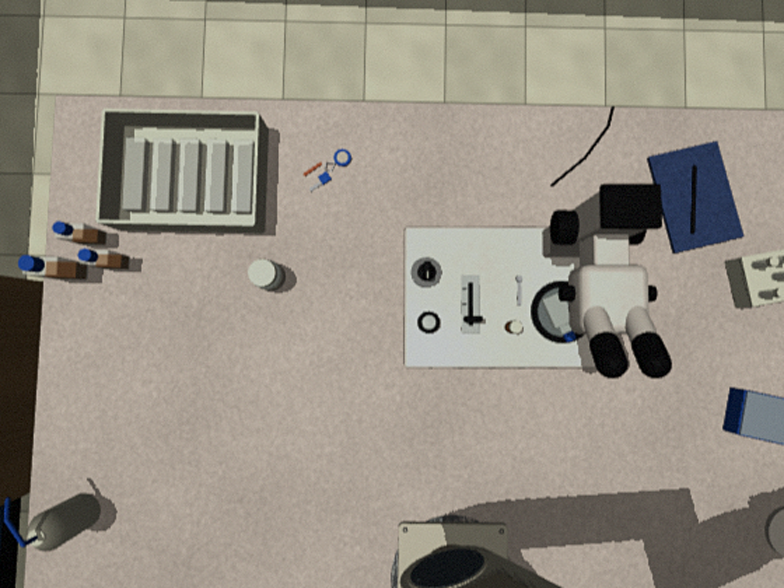

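View pics/side1.png

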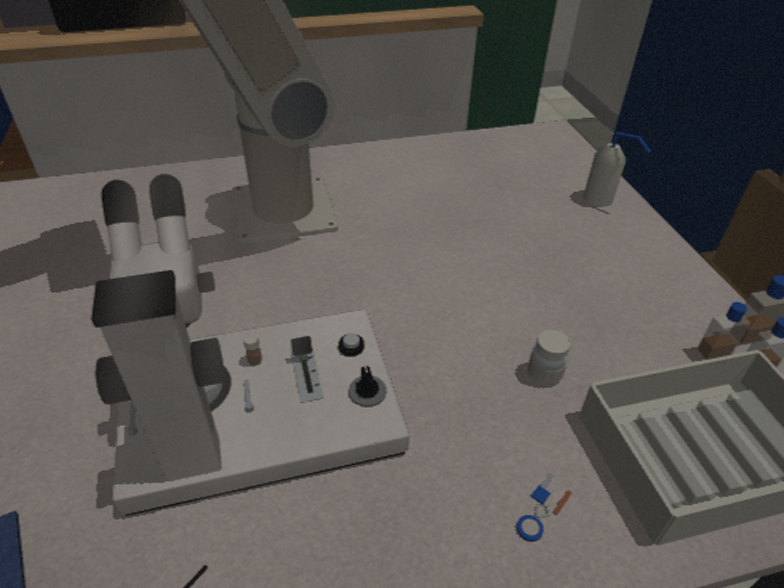

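The top view shows the lamp (light disc with a black ring) at (428,322) on the user side, the dimmer at (427,271), the paddle at about (473,320) and the vial at (514,327). The base spans columns 404 to 580+ and rows 227 to 367. I'll enlarge it for the measurements.

Run:
```python
from h import *
d=snap('top','top2',(280,155,420,270),5.5)
for n,(u,v) in dict(lamp=(306,230),dim=(305,194),c00=(292,260),c01=(292,165),vial=(367,233),deck=(350,180),jar=(187,196)).items(): print(n,pt(d,u,v),d['range_z'][v,u])
R=d['extrinsics'];print(R.round(3),d['fx'])
```

```text
lamp [506.8  59.2  76.8] 1019.45734
dim [601.5  64.4  97.8] 1006.08704
c00 [424.9  94.9  55.5] 1030.5386
c01 [686.4  99.2  55.7] 1050.6821
vial [501.1 -97.1 111.6] 987.73816
deck [647.4 -61.9  56.2] 1048.1099
jar [591.8 378.7  85.4] 1011.1544
[[ 1.700000e-02 -1.000000e+00  9.000000e-03  1.020560e+02]
 [-9.970000e-01 -1.800000e-02 -7.000000e-02  5.655880e+02]
 [ 7.000000e-02 -8.000000e-03 -9.980000e-01  1.059053e+03]
 [ 0.000000e+00  0.000000e+00  0.000000e+00  1.000000e+00]] 379.17946437050455
```

View pics/top2.png

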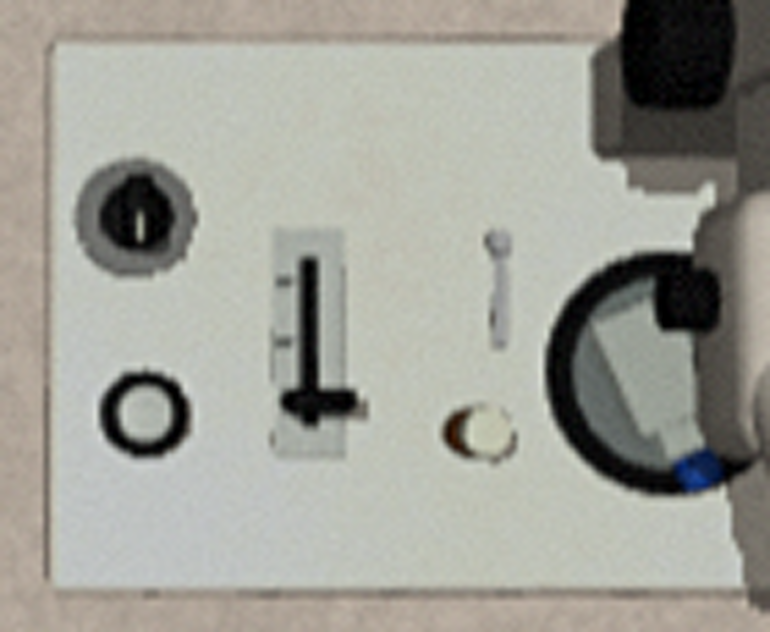

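The crop shows the deck's left corners at (50,42) and (50,588), the lamp top at (145,413), the paddle top at (318,402), the slot along column ~310 and the vial cap at (487,432).

```bash
cat >> h.py <<'E'
def atz(d,u,v,z):
    E=np.linalg.inv(d['extrinsics']); o=E[:3,3]; r=E[:3,:3]@[(u-d['cx'])/d['fx'],(v-d['cy'])/d['fy'],1]
    return o+r*(z-o[2])/r[2]
E
python3 - <<'E'
from h import *
d=dict(np.load('pics/top2.npz'))
f=lambda a,b,z:atz(d,280+a/5.5-.5,155+b/5.5-.5,z)
P={'farL':f(50,42,55),'nearL':f(50,588,55),'lamp':f(145,413,73),'dimbase':f(137,217,60),'paddle':f(318,402,103),'vial':f(487,432,110),'slotfar':f(309,258,57),'slotplateTL':f(273,229,56),'BR':f(345,458,56),'nearR':f(700,591,55),'tick1':f(285,281,56),'tick2':f(285,342,56)}
for k,v in P.items(): print(k,v.round(1))
mask=(lambda c:(c[:,2]<0))
# fit yaw + origin to features
S={'farL':(140,210),'nearL':(-140,210),'lamp':(-50,165),'dimbase':(50,165),'paddle':(-45,80)}
from scipy.optimize import least_squares
def g(p):
    c,s=np.cos(p[2]),np.sin(p[2]); return np.ravel([np.array([p[0]+c*x-s*y,p[1]+s*x+c*y])-P[k][:2] for k,(x,y) in S.items()])
r=least_squares(g,[550,-100,0]);print(r.x,r.fun.reshape(-1,2).round(1))
c,s=np.cos(r.x[2]),np.sin(r.x[2])
for n,(x,y) in dict(lamp=(-50,165),pad=(-45,80),padend=(15,80)).items(): print(n,r.x[0]+c*x-s*y,r.x[1]+s*x+c*y)
E
```

```text
farL [694.4 108.7  55. ]
nearL [421.  104.1  55. ]
lamp [508.   59.3  73. ]
dimbase [605.9  63.9  60. ]
paddle [514.1 -21.1 103. ]
vial [ 501.1 -100.2  110. ]
slotfar [587.2 -22.7  57. ]
slotplateTL [601.5  -4.6  56. ]
BR [487.7 -41.5  56. ]
nearR [ 424.8 -218.7   55. ]
tick1 [575.5 -10.9  56. ]
tick2 [544.9 -11.1  56. ]
[ 5.60326542e+02 -1.02840158e+02  1.61675210e-02] [[ 2.5  0.7]
 [-4.   0.7]
 [-0.3  2. ]
 [ 1.8 -0.9]
 [-0.  -2.4]]
lamp 507.66555178940115 61.32993703132365
pad 514.0390777502639 -23.57812010594813
padend 574.0312362590012 -22.608111104676595
```

Request:
jog_arm(travel=[[0.02,0.06,0.05],[0.04,0.13,0.1],[0.07,0.2,0.15],[0.1,0.28,0.2],[0.12,0.36,0.25],[0.15,0.44,0.3],[0.18,0.52,0.35],[0.2,0.58,0.4],[0.22,0.64,0.44],[0.236,0.672,0.45]], dr=[[0,0,0.03],[0,0,0.06],[0,0,0.1],[0,0,0.14],[0,0,0.18],[0,0,0.22],[0,0,0.26],[0,0,0.3],[0,0,0.33],[0,0,0.35]], hand=-1)

```text
t: 1.15
ee_pos: [270.6, -329.6, 403.8]
orientation: [2.932, -1.126, 0.002]
ft_force: [0.4, -0.7, -1.1]
width: 11.2
```

Request:
jog_arm(travel=[[0.02,0.07,0],[0.05,0.14,0],[0.08,0.22,0],[0.11,0.3,0],[0.14,0.39,0],[0.18,0.48,0],[0.22,0.57,0],[0.25,0.66,0],[0.28,0.73,0],[0.3,0.77,0]], dr=[[0,0,0.04],[0,0,0.09],[0,0,0.14],[0,0,0.19],[0,0,0.24],[0,0,0.3],[0,0,0.36],[0,0,0.41],[0,0,0.45],[0,0,0.477]], hand=-1)

```text
t: 2.15
ee_pos: [391.0, -19.7, 402.9]
orientation: [3.141, 0.031, 0.001]
ft_force: [-0.4, 0.4, 0.0]
width: 0.4
```

Request:
jog_arm(travel=[[0.02,0,-0.07],[0.04,0,-0.16],[0.06,0,-0.25],[0.08,0,-0.35],[0.1,0,-0.45],[0.12,0,-0.55],[0.14,0,-0.64],[0.15,-0.003,-0.72],[0.16,-0.006,-0.78],[0.16,-0.006,-0.807]], dr=[[0,0,0],[0,0,0],[0,0,0],[0,0,0],[0,0,0],[0,0,0],[0,0,0],[0,0,0],[0,0,0],[0,0,0]])

```text
t: 3.15
ee_pos: [453.7, -22.2, 77.4]
orientation: [-3.141, -0.031, 0.005]
ft_force: [-0.3, 0.1, -0.1]
width: 0.1
```

Run:
```python
from h import *
snap('side','side2',(170,190,310,300),5.5); snap('wrist','wr1'); print(telemetry.get_obs()['ee_pos'])
```

```text
[453.62734963 -22.13211298  78.54561769]
```

View pics/side2.png

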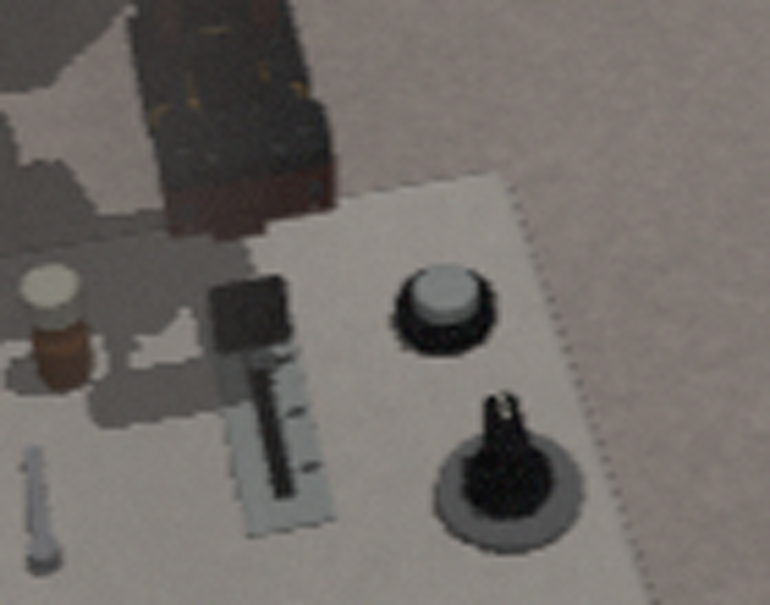

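The side view shows the gripper body just in front of the paddle (250,312), in line with the slot, and the vial well clear at (60,330). I'll push now.

Request:
jog_arm(travel=[[0.03,0,0],[0.06,0,0],[0.085,0,0],[0.105,0,0],[0.125,0,0],[0.15,0.002,0],[0.175,0.003,0],[0.2,0.004,0],[0.22,0.004,0],[0.235,0.004,0]], dr=[[0,0,0],[0,0,0],[0,0,0],[0,0,0],[0,0,0],[0,0,0],[0,0,0],[0,0,0],[0,0,0],[0,0,0]])

```text
t: 4.25
ee_pos: [548.7, -20.4, 78.5]
orientation: [-3.141, -0.031, 0.004]
ft_force: [-0.4, -0.1, -0.5]
width: 0.5
```

Request:
jog_arm(travel=[[0.002,0,0],[0.004,0,0],[0.006,0,0],[0.008,0,0],[0.01,0,0],[0.012,0,0],[0.014,0,0],[0.015,0,0],[0.015,0,0],[0.015,0,0]], dr=[[0,0,0],[0,0,0],[0,0,0],[0,0,0],[0,0,0],[0,0,0],[0,0,0],[0,0,0],[0,0,0],[0,0,0]])

```text
t: 5.25
ee_pos: [554.7, -20.4, 78.5]
orientation: [-3.141, -0.031, 0.003]
ft_force: [0.7, 0.7, 0.4]
width: 0.6
```

Run:
```python
from h import *
snap('side','side3',(170,190,310,300),5.5); o=telemetry.get_obs();print(o['ee_pos'],o['ft_force'])
```

```text
[554.67318631 -20.4348826   78.49515384] [-0.76824096  0.17398263 -0.10796519]
```

View pics/side3.png

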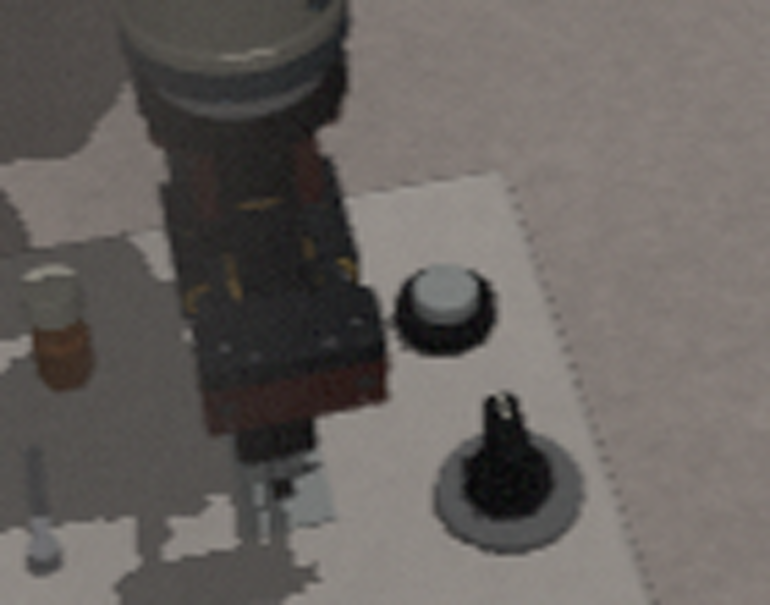

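The paddle's lower edge is now at (275,455), near the slot's end at (285,490). There is no end-stop force yet, so I'll creep further.

Request:
jog_arm(travel=[[0.002,0,0],[0.004,0,0],[0.006,0,0],[0.008,0,0],[0.01,0,0],[0.01,0,0],[0.01,0,0],[0.01,0,0],[0.01,0,0],[0.01,0,0]], dr=[[0,0,0],[0,0,0],[0,0,0],[0,0,0],[0,0,0],[0,0,0],[0,0,0],[0,0,0],[0,0,0],[0,0,0]])

```text
t: 6.3
ee_pos: [558.6, -20.4, 78.5]
orientation: [-3.141, -0.031, 0.004]
ft_force: [0.6, -1.6, 0.2]
width: 0.9
```

Request:
jog_arm(travel=[[0.002,0,0],[0.004,0,0],[0.006,0,0],[0.008,0,0],[0.01,0,0],[0.01,0,0],[0.01,0,0],[0.01,0,0],[0.01,0,0],[0.01,0,0]], dr=[[0,0,0],[0,0,0],[0,0,0],[0,0,0],[0,0,0],[0,0,0],[0,0,0],[0,0,0],[0,0,0],[0,0,0]])

```text
t: 7.3
ee_pos: [559.3, -20.3, 78.1]
orientation: [-3.141, -0.031, 0.014]
ft_force: [-10.7, 1.1, 8.1]
width: 0.7
```

The force is 10.7 N at x = 559, which is the end stop. I'll retreat straight back, lift, and go above the lamp at a height clear of it.

Request:
jog_arm(travel=[[-0.03,0,0],[-0.07,0,0],[-0.11,0,0],[-0.125,0,0.05],[-0.128,0,0.11],[-0.128,0.03,0.15],[-0.128,0.09,0.15],[-0.128,0.15,0.15],[-0.128,0.19,0.15],[-0.128,0.203,0.15]], dr=[[0,0,0],[0,0,0],[0,0,0],[0,0,0],[0,0,0],[0,0,0],[0,0,0],[0,0,0],[0,0,0],[0,0,0]])

```text
t: 8.3
ee_pos: [508.0, 62.1, 138.2]
orientation: [-3.141, -0.033, 0.013]
ft_force: [-0.4, 0.8, -0.0]
width: 0.3
```

Run:
```python
from h import *
snap('side','side4',(170,190,310,300),5.5); o=telemetry.get_obs();print(o['ee_pos'],o['ft_force'])
```

```text
[508.06921405  61.98049416 138.1224277 ] [-0.21881568  0.66405454  0.02549376]
```

View pics/side4.png

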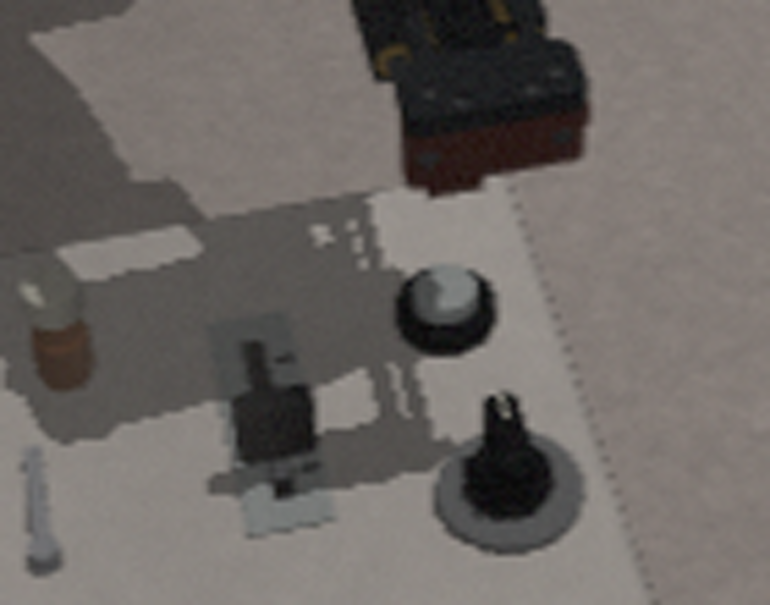

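The paddle is now at (275,425), with its lower edge at the far tick (312,467). Before, it was at (250,312) by the near tick. I'll check the travel numerically.

Run:
```python
from h import *
for f,(u,v) in (('side2',(250,315)),('side4',(275,427))):
    d=dict(np.load(f'pics/{f}.npz')); print(pt(d,round(170+u/5.5-.5),round(190+v/5.5-.5)), atz(d,170+u/5.5-.5,190+v/5.5-.5,87).round(1))
d=dict(np.load('pics/side4.npz'));print('lamp',atz(d,170+445/5.5-.5,190+287/5.5-.5,73).round(1))
```

```text
[521.3 -26.5  91.6] [516.3 -26.2  87. ]
[581.9 -24.3  92.4] [577.4 -25.2  87. ]
lamp [506.4  57.   73. ]
```

The paddle moved 60.6 mm, so the selector is home. Next I'll descend onto the lamp.

Request:
jog_arm(travel=[[0,-0.006,-0.03],[0,-0.006,-0.06],[0,-0.006,-0.1],[0,-0.006,-0.13],[0,-0.006,-0.145],[0,-0.006,-0.15],[0,-0.006,-0.155],[0,-0.006,-0.16],[0,-0.006,-0.165],[0,-0.006,-0.165]], dr=[[0,0,0],[0,0,0],[0,0,0],[0,0,0],[0,0,0],[0,0,0],[0,0,0],[0,0,0],[0,0,0],[0,0,0]])

```text
t: 9.35
ee_pos: [508.1, 59.5, 72.4]
orientation: [-3.141, -0.033, 0.012]
ft_force: [-2.5, -2.2, 4.5]
width: 0.4
```

Request:
jog_arm(travel=[[0,0,-0.003],[0,0,-0.006],[0,0,-0.009],[0,0,-0.012],[0,0,-0.015],[0,0,-0.017],[0,0,-0.018],[0,0,-0.018],[0,0,-0.018],[0,0,-0.018]], dr=[[0,0,0],[0,0,0],[0,0,0],[0,0,0],[0,0,0],[0,0,0],[0,0,0],[0,0,0],[0,0,0],[0,0,0]])

```text
t: 10.35
ee_pos: [508.5, 59.6, 70.2]
orientation: [-3.141, -0.034, 0.01]
ft_force: [-18.7, -3.6, 65.0]
width: 0.3
```

The force is 65 N at z = 70.2, so something is hard against a stop. I'll ease off in steps to see whether that is the button's own stop, using its spring profile.

Request:
jog_arm(travel=[[0,0,0.001],[0,0,0.002],[0,0,0.003],[0,0,0.005],[0,0,0.007],[0,0,0.008],[0,0,0.008],[0,0,0.008],[0,0,0.008],[0,0,0.008]], dr=[[0,0,0],[0,0,0],[0,0,0],[0,0,0],[0,0,0],[0,0,0],[0,0,0],[0,0,0],[0,0,0],[0,0,0]])

```text
t: 11.35
ee_pos: [509.0, 59.7, 73.5]
orientation: [-3.14, -0.034, 0.009]
ft_force: [2.8, 0.6, 3.8]
width: 0.3
```

Run:
```python
from h import *
for i in range(3):
    d=snap(['wrist','side','wrist'][i],['wr2','side5','wr3'][i],[None,(170,190,310,300),None][i],[1,5.5,1][i]); o=telemetry.get_obs();print(o['ee_pos'].round(2),o['ft_force'].round(1))
```

```text
[508.96  59.65  73.46] [2.4 1.1 3.8]
[508.86  59.58  73.44] [2.3 1.6 3.8]
[508.79  59.58  73.43] [3.3 1.1 3.5]
```

View pics/wr2.png

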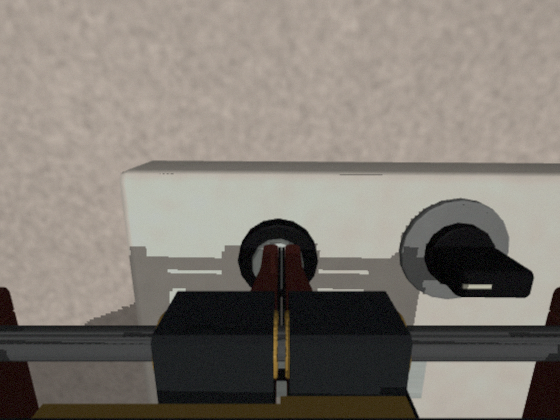

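The wrist view shows the fingertips centred inside the housing ring at (280,250). At z = 73.5 the force is 3.8 N, which is the soft spring range. I'll step up to map it.

Request:
jog_arm(travel=[[0,0,0.001],[0,0,0.002],[0,0,0.003],[0,0,0.004],[0,0,0.005],[0,0,0.006],[0,0,0.006],[0,0,0.006],[0,0,0.006],[0,0,0.006]], dr=[[0,0,0],[0,0,0],[0,0,0],[0,0,0],[0,0,0],[0,0,0],[0,0,0],[0,0,0],[0,0,0],[0,0,0]])

```text
t: 12.5
ee_pos: [508.6, 59.5, 75.7]
orientation: [-3.141, -0.034, 0.01]
ft_force: [1.8, 0.3, 2.2]
width: 0.6
```

Request:
jog_arm(travel=[[0,0,0.002],[0,0,0.004],[0,0,0.006],[0,0,0.008],[0,0,0.01],[0,0,0.03],[0,0,0.07],[0,0,0.12],[0,0,0.18],[0,0,0.22]], dr=[[0,0,0],[0,0,0],[0,0,0],[0,0,0],[0,0,0],[0,0,0],[0,0,0],[0,0,0],[0,0,0],[0,0,0]])

```text
t: 13.5
ee_pos: [508.9, 59.6, 165.7]
orientation: [-3.141, -0.034, 0.008]
ft_force: [-0.3, 1.1, -0.4]
width: 0.3
```

The spring slope is about 0.7 N/mm, reaching about 5 N just above the hard stop, so the button did reach fully down. I'll move clear and check.

Request:
jog_arm(travel=[[-0.03,0,0.03],[-0.07,0,0.07],[-0.12,0,0.12],[-0.17,0,0.17],[-0.22,0,0.22],[-0.26,0,0.26],[-0.28,0,0.28],[-0.29,0,0.29],[-0.3,0,0.3],[-0.3,0,0.3]], dr=[[0,0,0],[0,0,0],[0,0,0],[0,0,0],[0,0,0],[0,0,0],[0,0,0],[0,0,0],[0,0,0],[0,0,0]])

```text
t: 14.5
ee_pos: [389.0, 59.6, 285.7]
orientation: [-3.141, -0.034, 0.008]
ft_force: [0.4, -0.4, -0.5]
width: 0.5
```

Run:
```python
from h import *
d=snap('side','side6',(170,190,310,300),5.5)
a=dict(np.load('pics/side2.npz'))
f=lambda d,u,v:pt(d,round(170+u/5.5-.5),round(190+v/5.5-.5))
print('pad',f(d,275,427),'lamp',f(a,445,287),f(d,445,287)); o=telemetry.get_obs();print(o['t'],o['ee_pos'],o['ft_force'])
```

```text
pad [581.6 -24.3  92. ] lamp [508.8  55.6  74.7] [510.   55.4  76. ]
14.55 [389.10280533  59.5637522  285.41213761] [-1.57361648e-01 -3.30916027e-01  2.70055278e-04]
```

View pics/side6.png

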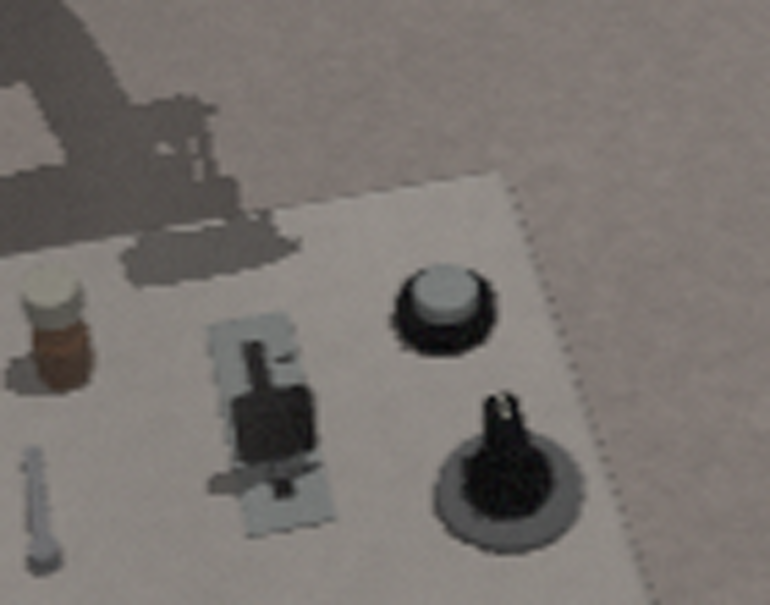

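The paddle (275,425) is at the second stop, and the lamp (445,287) is back up. The dimmer (505,450) and vial (60,330) look unchanged, and the arm is clear.

```bash
python3 -c "
from workcell import ticket; print(ticket.close_job())"
```

```text
the job is handed in; nothing more can be done
None
```

I pushed the selector lever to its second stop, then pressed the lamp button fully down and let it come back up. The job was handed in at about 14.6 s with the arm clear of everything.

- **Selector:** the paddle moved about 60.6 mm between pictures. It met a firm stop (10.7 N) and stayed there after I backed off. It was still there in the last picture.
- **Lamp button:** the force rose along the spring to about 4.5 N, then the button hit its hard stop. Easing off gave 3.8 N, then 2.2 N, then nothing. In the last picture its top is back at its original height to within about 1 mm.
- **Left alone:** the dimmer and vial look unchanged in the last picture. I did not check the flask and jar again, but the planned path kept well away from both.

**Disagreements:**
- **Lamp force:** the press peaked at 65 N at the wrist, well above the 5 N the button needs. It was made with the fingertips and stayed under the 120 N wrist limit. The 40 N limit is on the arm and gripper body, which touched nothing.
- **Position offsets:** contact came about 4 to 5 mm from where I predicted, at the selector's end stop (in x) and at the lamp (in z). I put this down to calibration and fingertip size.

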